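Work a stuck tube block out of a dry-bath heater

ROBOT

A 6-joint arm with a two-finger parallel gripper is mounted at the origin on the work surface. World frame = base frame: x ahead of the robot, y to its left, z up, the work surface at z = 0. Lengths are in m, angles in rad, forces in N, time in s.
With the tool pointing down it reaches from about 0.225 to 0.875 m from the base axis. Payload 3.4 kg.
Tool frame: the origin (TCP) lies at the very end of the fingers, on their centre line; the grasp point (between the pads) lies 19 mm behind it; y points along the fingers, x is the direction in which the jaws open and shut, and the axes are right-handed (so a half turn about y gives the same grasp; the last joint's range is limited). The gripper opens to 85 mm and grips with 20 to 120 N. Pads are 22 mm wide; open, the fingers measure 114 mm over their backs; the gripper's body (76 mm by 85 mm) begins 54 mm behind the grasp point. The pads swing forward as they close: fully open they stand 13 mm farther back than shut.
Start: joints at [-1.403, 0.276, 1.505, -0, 1.361, -0.121], TCP at [0.164, -0.551, 0.231] pointing down, gripper open.
Joint ranges: [-2.89, 2.89], [-0.75, 2.08], [0.22, 2.7], [-1.18, 4.32], [0.11, 2.71], [-2.7, 2.7]. Speed limits (rad/s): [2.57, 2.57, 3.14, 3.14, 3.14, 3.14].

INTERFACE

Orientations are given as a unit quaternion [x, y, z, w].
In Python, from workcell import get_state, get_image, close_job gives the robot as it stands.
- The arm moves only by the tool play_rows, never from a script. Its argument "rows" is a list of rows, each a list of 6 numbers: the shift along the tool's x, y, z in cm, then the turn, a rotation vector about the tool's x, y, z in rad. In form: [[dx, dy, dz, wx, wy, wz], ...]. A call has exactly 10 rows; each row is the pose to reach, as a shift and turn from the pose commanded when the call began, along the tool's axes at that moment; what a row does not reach only later rows make up. A row lasts 1/8 s, in which the tool goes at most 62.5 mm and 10.7 degrees, less where a joint would pass 70% of its speed; a pose out of reach is approached as far as the arm can. A call with a gripper value outside its range is refused whole. "claw" is the gripper command: -1 is shut, 1 is fully open, values between are in proportion, set as the call begins (left out, the last holds). The fingers move at their own pace and stop on an object; "force" is the grip in N (left out, the last holds). Time passes only in rows, so rows that repeat a pose let the fingers close, or fill a call up. It gives the time, the measured TCP pose, the force and the opening at its end, in the units of the state.
- get_state(): the state, without advancing time (a new reading comes with each control period).
- get_image(name): name is "scene" or "top" or "wrist"; returns a dict with "frame" (400x640x3 uint8, blue, green, red), "fx", "fy", "cx", "cy" (pixels), "k1" (the pictures are not rectified: a ray, as slopes to the right and down, at radius r is drawn at 1 + k1 r^2 times it, then the intrinsics apply), "R" (3x3) and "t" (3): a world point X has camera coordinates R X + t; the wrist camera has in their place "tool_from_camera" (4x4, takes a point from camera to tool coordinates, whose origin is the TCP and whose axes are the tool frame's). Camera axes: x right, y down, z forward; pixel columns grow to the right and rows downward; lengths in m; the calibration is good to about 2 mm. A picture is of the moment at which its call begins: read the wrist's pose just before it. There is no depth.
- close_job(): hands the job in, once; it reports no verdict.
The state is a dict: "time_s": time; "q": joint angles; "joint_velocities": joint speeds; "tau": joint torques, N m; "tcp_pos": TCP position; "eef_rot": TCP orientation; "contact_force": force on the tool from outside, world axes, zero at the start; "moment": the same for the moment, N m; "width": opening from 0.0 (shut) to 1.0 (fully open).
Only numpy, scipy, OpenCV 4.12 (cv2) and the standard library are available. Lean on these libraries where they do the work, as an engineer would, in place of code of your own. Each camera call takes 0.05 s, during which the arm holds its last target. There are 200 camera calls.

TASK

The aluminium tube block is gripped tightly in the well of the small bench heater. Take it by the upright plate handle on its top and rock it side to side, leaning it clearly to the left first (as the robot sees it) and then clearly to the right, as often as needed, until it works free; the heater only rests in its cradle by its own weight, so a plain straight pull would carry the heater up too: do not lift the heater. Finish still holding the block level and still, just clear of the heater (about a finger's breadth) over its well; do not put it down or let go, and leave everything else on the bench where it is.

Things in the scene. Friction and masses are not known exactly. Their poses are not given: they have to be found in the camera images.
- handle (a point): Grasp point on the block's handle: an upright steel plate fixed on the middle of the block's top, 10 mm thick (y: close the gripper along y), 30 mm wide (x), 46 mm tall. This point is on the block's centre line, 28 mm above the block's top, 18 mm below the handle's upper edge; seated, 43 mm above the heater's rim. Axes: x away from the heater's display, y to the heater's left, z up.
- foot (a point): Centre of the underside of the tube block: plain aluminium, 50 (x) by 60 (y) by 50 mm high, 0.25 to 0.5 kg, four dark tube holes in its top. 78 mm below handle, same axes. Seated, it is 35 mm below the heater's rim, on the well's floor. Once it has risen 18 mm from there it is past both bars and lifts out freely.
- well_mouth (a point): Centre of the well's mouth, level with the heater's flat top (rim), 81 mm above the bench. The heater is a white box, 150 (x) by 170 mm (y), in a corner cradle fixed to the bench. Axes: x away from the display side (which faces the robot, give or take its yaw), y to the heater's left as the robot sees it, z up. Well 54 (x) by 69 (y) by 35 mm deep: 2 mm play front and back, 4.5 mm left and right.
- left_bar (a point): Where the left steel bar touches the block: 30 mm left of the well's centre, 17 mm below the rim. The bar lies along x in the well's side and is pressed on the block by a stiff spring; its friction holds that side of the block with 10 to 16 N. Turn the block about this point, leaning it left, and its right side slides up past the other bar while this side stays. Axes as the heater's.
- right_bar (a point): The same on the right: lean the block right about this point and its left side slides up. Alternating leans of about 0.1 rad each way walk the block up some 6 mm a lean; the well allows about 0.2 rad. Both bars together hold the block harder than the heater's weight (1.5 kg), so pull up only lightly until it is past them.
- heater (a joint): How far the heater has been lifted off its cradle, m: 0 resting (it weighs 1.5 kg and can only move straight up), must stay down.
- spare (a point): Bystander: a second aluminium tube block without handle, 50 x 60 x 45 mm, standing on the bench left of the heater; centre.
- plate_c (a point): Bystander: flat white well plate, 86 x 126 x 15 mm, on the bench right of the heater; centre.
- tips (a point): Bystander: green tip rack, 85 x 120 x 54 mm; centre.
- tubes (a point): Bystander: blue wire rack with three capped tubes, 90 x 120 mm, 100 mm high; centre.
- pipette_c (a point): Bystander: grey and white pipette lying along y beyond the heater, 240 mm long, 26 mm high; its middle.
- ethanol_c (a point): Bystander: upright bottle, 60 mm across, 150 mm high; centre.

How it is judged:
On the way, in this order (a step that is already met when the one before it is completed fails the run):
1. the block, still in the well, is leaned clearly to the heater's left (angle between foot's own z axis and vertical above 0.05 rad and y of handle in the frame of well_mouth above 0.002 m and z of foot in the frame of well_mouth below -0.008 m), for 0.05 s.
2. then, still in the well, it is leaned clearly to the heater's right (angle between foot's own z axis and vertical above 0.05 rad and y of handle in the frame of well_mouth below -0.002 m and z of foot in the frame of well_mouth below -0.008 m), for 0.05 s.
At the end, for the whole second after the job is handed in: The block is held in the fingers and nothing else carries it: underside 3 to 45 mm above the heater's rim, centred over the well within 25 mm, level within 0.14 rad, moving slower than 20 mm/s, and the heater is down in its cradle within 3 mm (z of foot in the frame of well_mouth between 0.003 and 0.045 m and horizontal distance between foot and well_mouth below 0.025 m and angle between foot's own z axis and vertical below 0.14 rad and linear speed of block below 0.02 m/s and contact force between the fingers and block above 1 N and contact force between block and heater below 0.1 N and value of joint heater below 0.003 m); the arm keeps its last pose, push and grip.
It fails at once if the heater is lifted more than 8 mm off its cradle (value of joint heater above 0.008 m).
It fails at once if a bystander is moved more than 30 mm (distance of any of spare, plate_c, tips, tubes, pipette_c, ethanol_c from where it was at the start of the episode above 0.03 m).
It also fails if it takes over 42 s, if anything falls off the work surface, if the arm or the gripper's body presses on something with over 40 N, if the wrist force passes 120 N, or if a joint passes its speed limit or range.

## Working session

There is one attempt and no reset: what is moved stays moved. The work goes in short steps, Python scripts to look and compute and a tool call to move; the robot and the scene stay as the last step left them, time stands still between calls to the robot, and variables do not carry over. Pictures are saved under pics/ and viewed, about 8 in all and at most 12, crops included, and the job is handed in when it is done.

Besides the shell and the picture viewer there is one more tool, called after "Call:" as a command line: name --pt "numbers of a row" for each row, then --argument value for the rest. play_rows: Moves the arm, as the interface text tells. Its arguments: {"type":"object","properties":{"rows":{"type":"array"},"claw":{"type":"number"},"force":{"type":"number"}},"required":["rows"]}

```bash
mkdir -p pics; python3 - <<'E'
from workcell import *
import cv2,numpy as np
s=get_state();print({k:np.round(v,3) for k,v in s.items()})
for n in("scene","top"):
    d=get_image(n);cv2.imwrite(f"pics/{n}0.png",d["frame"]);print(n,{k:np.round(v,4).tolist() for k,v in d.items() if k!="frame"})
E
```

```text
{'time_s': np.float64(0.0), 'q': array([-1.403,  0.277,  1.506, -0.   ,  1.361, -0.121]), 'joint_velocities': array([ 0.001,  0.001, -0.   ,  0.   , -0.   ,  0.002]), 'tau': array([-0.0000e+00, -4.1678e+01, -2.4581e+01, -0.0000e+00,  1.1000e-02,
       -0.0000e+00]), 'tcp_pos': array([ 0.164, -0.551,  0.23 ]), 'eef_rot': array([-0.566,  0.423, -0.422,  0.567]), 'contact_force': array([ 0.903, -0.148,  0.676]), 'moment': array([-0.039,  0.045,  0.03 ]), 'width': np.float64(1.005)}
scene {'fx': 373.8711, 'fy': 373.8711, 'cx': 316.2613, 'cy': 196.8793, 'k1': -0.0261, 'R': [[0.0117, 0.9999, -0.0078], [0.8131, -0.014, -0.5819], [-0.582, 0.0005, -0.8132]], 't': [-0.0146, -0.4081, 1.7679]}
top {'fx': 390.6089, 'fy': 390.6089, 'cx': 315.4854, 'cy': 196.5172, 'k1': -0.0911, 'R': [[-0.0128, -0.9997, -0.0212], [-0.9927, 0.0153, -0.1195], [0.1198, 0.0195, -0.9926]], 't': [0.0243, 0.5658, 1.1889]}
```

View pics/scene0.png

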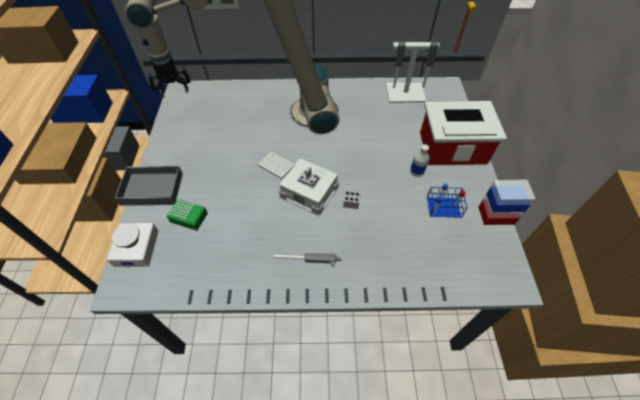

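View pics/top0.png

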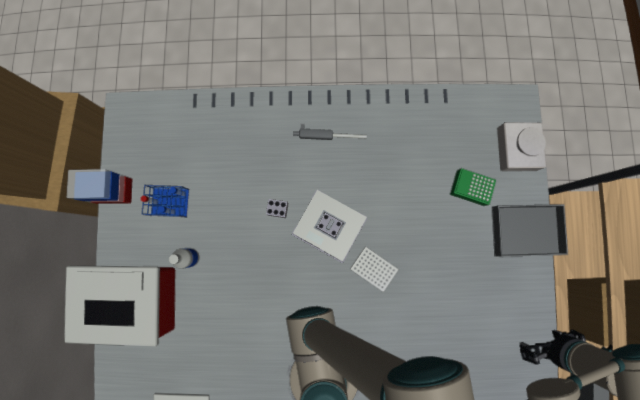

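The top view shows the heater around (330,225), yawed about 30°, with the spare at (277,208) and the plate at (375,269). I'll measure the heater top next.

```bash
cat > h.py <<'E'
from workcell import *
import cv2,numpy as np
from scipy.spatial.transform import Rotation as Ro
def rays(d,px):
    K=np.array([[d["fx"],0,d["cx"]],[0,d["fy"],d["cy"]],[0,0,1]])
    u=cv2.undistortPoints(np.array(px,float).reshape(-1,1,2),K,np.array([d["k1"],0,0,0.])).reshape(-1,2)
    return np.c_[u,np.ones(len(u))]
def cam(d,s=None):  # R_wc, origin
    if "R" in d: R=np.array(d["R"]);return R.T,-R.T@np.array(d["t"])
    T=np.array(d["tool_from_camera"]);Rt=Ro.from_quat(s["eef_rot"]).as_matrix()
    return Rt@T[:3,:3],Rt@T[:3,3]+np.array(s["tcp_pos"])
def plane(d,px,z,s=None):
    R,o=cam(d,s);v=rays(d,px)@R.T
    return o+v*((z-o[2])/v[:,2])[:,None]
def proj(d,P,s=None):
    R,o=cam(d,s);c=(np.atleast_2d(P)-o)@R;u=c[:,:2]/c[:,2:]
    u=u*(1+d["k1"]*(u**2).sum(1,keepdims=True));return u*d["fx"]+[d["cx"],d["cy"]]
E
python3 - <<'E'
from h import *
d=get_image("top");f=d["frame"]
hsv=cv2.cvtColor(f,cv2.COLOR_BGR2HSV)
m=((f.min(2)>185)).astype(np.uint8)*255
cs,_=cv2.findContours(m,cv2.RETR_EXTERNAL,cv2.CHAIN_APPROX_NONE)
for c in cs:
    if cv2.contourArea(c)>300: print(cv2.boundingRect(c),cv2.contourArea(c))
    if cv2.pointPolygonTest(c,(345,205),False)>0:
        b=plane(d,c.reshape(-1,2),.081)[:,:2]
        print(cv2.minAreaRect(b.astype(np.float32)*1000), cv2.minAreaRect(c))
        print(np.round(cv2.boxPoints(cv2.minAreaRect(b.astype(np.float32)*1000))))
print("handle px->",plane(d,[(331,224)],.081+.061))
print("spare",plane(d,[(277,208)],.045),"plate",plane(d,[(375,269)],.015))
cv2.imwrite("pics/c0.png",cv2.resize(f[170:310,240:420],None,fx=4,fy=4,interpolation=cv2.INTER_CUBIC))
s=get_state();print(np.round(Ro.from_quat(s["eef_rot"]).as_matrix(),3),np.round(get_image("wrist")["tool_from_camera"],4))
E
```

```text
handle px-> [[ 0.47414839 -0.02868756  0.142     ]]
spare [[0.53078227 0.13596006 0.045     ]] plate [[ 0.33800888 -0.16594461  0.015     ]]
[[ 0.285 -0.     0.959]
 [-0.959  0.001  0.285]
 [-0.001 -1.     0.   ]] [[ 1.000e+00  4.000e-04  9.000e-04 -5.000e-04]
 [-7.000e-04 -3.277e-01  9.448e-01 -1.427e-01]
 [ 6.000e-04 -9.448e-01 -3.277e-01  8.500e-02]
 [ 0.000e+00  0.000e+00  0.000e+00  1.000e+00]]
```

View pics/c0.png

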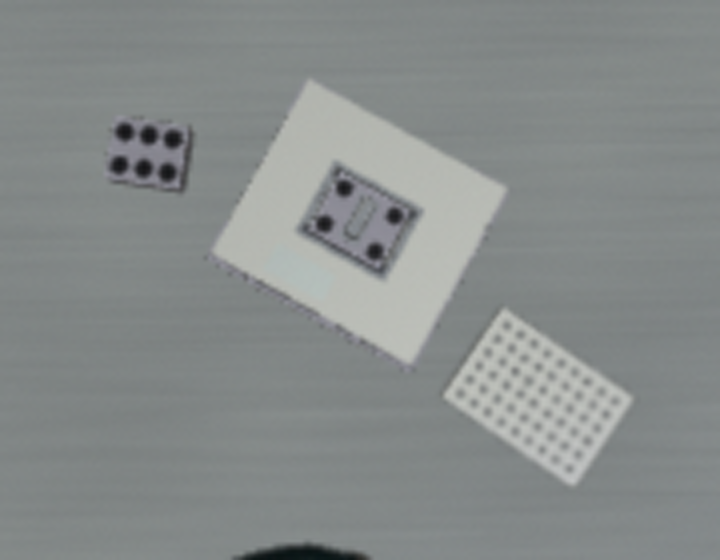

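The crop shows heater corners at (310,79), (507,187), (411,366) and (212,252). The display is on the lower-left edge and the handle is at (360,217).

```bash
python3 - <<'E'
from h import *
d=get_image("top")
c=(np.array([(310,79),(507,187),(411,366),(212,252)])+.5)/4-.5+[240,170]
P=plane(d,c,.081);print(P.round(4),P.mean(0))
y=(P[0]+P[3]-P[1]-P[2]);x=(P[0]+P[1]-P[2]-P[3]);print("len",np.linalg.norm(x)/2,np.linalg.norm(y)/2,"yaw",np.arctan2(x[1],x[0]),np.arctan2(-y[0],y[1]))
h=(np.array([[360,217]])+.5)/4-.5+[240,170];print("handle",plane(d,h,.142))
E
```

```text
[[ 0.5821  0.0102  0.081 ]
 [ 0.4984 -0.136   0.081 ]
 [ 0.3669 -0.0616  0.081 ]
 [ 0.453   0.085   0.081 ]] [ 0.47509019 -0.02560343  0.081     ]
len 0.1501196694663315 0.16924606037710982 yaw -0.5200260201370297 -0.5256197869997111
handle [[ 0.47455763 -0.02480574  0.142     ]]
```

Call:
play_rows --pt "-4 0 4.5 0 -0.16 0" --pt "-8 0 9 0 -0.32 0" --pt "-12.5 0 13.5 0 -0.48 0" --pt "-16.5 0 18 0 -0.64 0" --pt "-20.5 0 22.5 0 -0.8 0" --pt "-25 0 27 0 -0.96 0" --pt "-29 0 31.5 0 -1.12 0" --pt "-33 0 36 0 -1.28 0" --pt "-37 0 40.5 0 -1.44 0" --pt "-41.5 0 44.8 0 -1.6 0" --claw 1 --force 80

```text
time_s: 1.5
tcp_pos: [0.4761, -0.0241, 0.2315]
eef_rot: [0.698, 0.114, -0.113, -0.698]
contact_force: [0.8, 0.3, -0.3]
width: 0.996
```

Call:
play_rows --pt "0 0 0 0 -0.15 0" --pt "0 0 0 0 -0.3 0" --pt "0 0 0 0 -0.45 0" --pt "0 0 0 0 -0.6 0" --pt "0 0 0 0 -0.73 0" --pt "0 0 0 0 -0.73 0" --pt "0 0 0 0 -0.73 0" --pt "0 0 0 0 -0.73 0" --pt "0 0 0 0 -0.73 0" --pt "0 0 0 0 -0.73 0"

```text
time_s: 2.75
tcp_pos: [0.475, -0.0258, 0.2313]
eef_rot: [0.612, 0.354, -0.354, -0.612]
contact_force: [0.4, -0.6, 0.7]
width: 1.0
```

```bash
python3 - <<'E'
from h import *
s=get_state();d=get_image("wrist")
print(s["q"],s["tcp_pos"],Ro.from_quat(s["eef_rot"]).as_matrix().round(3),s["contact_force"],s["moment"])
f=d["frame"].copy()
for P in [(.475,-.0255,.142),(.475,-.0255,.096)]: cv2.drawMarker(f,tuple(int(v) for v in proj(d,P,s)[0]),(0,0,255),0,12)
cv2.imwrite("pics/w1.png",f)
E
```

```text
[-2.00629900e-01  1.25513349e-01  1.70307891e+00 -8.50433093e-05
  1.31294755e+00 -1.24833233e+00] [ 0.47501733 -0.02581234  0.23128303] [[ 0.5    0.    -0.866]
 [ 0.866 -0.     0.5  ]
 [-0.    -1.    -0.   ]] [ 0.39429868 -0.63595093  0.6731932 ] [ 0.00119699 -0.00525153  0.01260527]
```

View pics/w1.png

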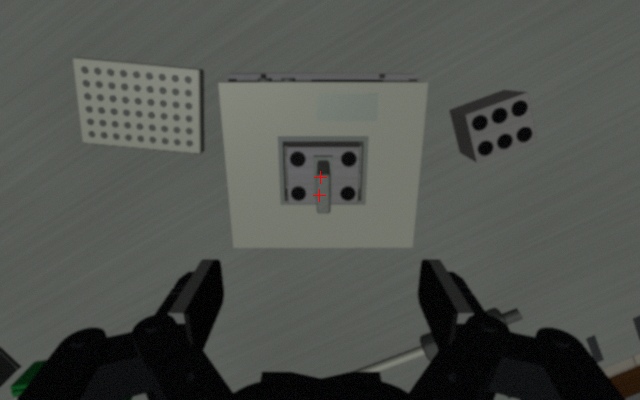

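The wrist view shows the handle's top face centred at (322.5,195), against a predicted (319,195). That is about 2 mm toward tool +x. I'll descend with that correction and look again close up.

Call:
play_rows --pt "0.2 1 0 0 0 0" --pt "0.2 2 0 0 0 0" --pt "0.2 3.2 0 0 0 0" --pt "0.2 4.4 0 0 0 0" --pt "0.2 5.6 0 0 0 0" --pt "0.2 6.6 0 0 0 0" --pt "0.2 7.2 0 0 0 0" --pt "0.2 7.5 0 0 0 0" --pt "0.2 7.5 0 0 0 0" --pt "0.2 7.5 0 0 0 0"

```text
time_s: 4.05
tcp_pos: [0.4763, -0.0241, 0.1566]
eef_rot: [0.612, 0.354, -0.354, -0.612]
contact_force: [-1.0, 0.9, -0.3]
width: 1.0
```

```bash
python3 - <<'E'
from h import *
s=get_state();d=get_image("wrist");print(s["tcp_pos"],s["contact_force"],d["cx"],d["fx"])
f=d["frame"].copy()
for P in [(.476,-.0238,.142),(.476,-.0238,.096)]: cv2.drawMarker(f,tuple(int(round(v)) for v in proj(d,P,s)[0]),(0,0,255),0,12)
cv2.imwrite("pics/w2.png",f)
E
```

```text
[ 0.4763016  -0.02414574  0.15662921] [-0.95202409  0.90652219 -0.30021128] 320.44157059231173 346.57454799794044
```

View pics/w2.png

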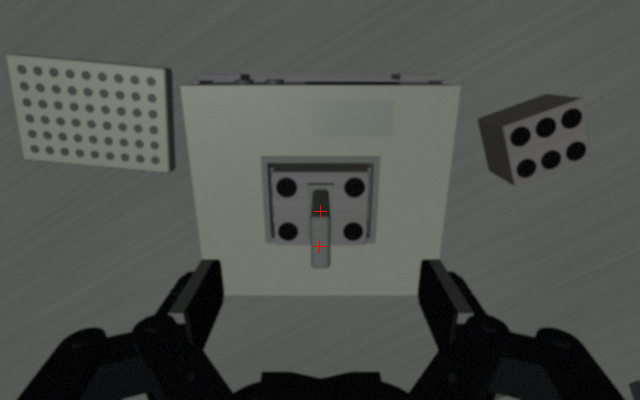

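The handle is centred at (320.5,243), in line with the markers and midway between the fingers. I'll go down and close.

Call:
play_rows --pt "0 0.8 0.1 0 0 0" --pt "0 1.6 0.1 0 0 0" --pt "0 2.4 0.1 0 0 0" --pt "0 3.2 0.1 0 0 0" --pt "0 4.0 0.1 0 0 0" --pt "0 4.6 0.1 0 0 0" --pt "0 5.0 0.1 0 0 0" --pt "0 5.1 0.1 0 0 0" --pt "0 5.1 0.1 0 0 0" --pt "0 5.1 0.1 0 0 0"

```text
time_s: 5.35
tcp_pos: [0.4753, -0.0237, 0.1055]
eef_rot: [0.612, 0.354, -0.354, -0.612]
contact_force: [0.5, -0.0, -0.7]
width: 0.999
```

Call:
play_rows --pt "0 0 0 0 0 0" --pt "0 0 0 0 0 0" --pt "0 0 0 0 0 0" --pt "0 0 0 0 0 0" --pt "0 0 0 0 0 0" --pt "0 0 0 0 0 0" --pt "0 0 0 0 0 0" --pt "0 0 0 0 0 0" --pt "0 0 0 0 0 0" --pt "0 0 0 0 0 0" --claw -1 --force 100

```text
time_s: 6.6
tcp_pos: [0.4751, -0.0237, 0.1055]
eef_rot: [0.612, 0.354, -0.354, -0.612]
contact_force: [-0.5, -0.1, 4.9]
width: 0.102
```

```bash
python3 - <<'E'
from h import *
s=get_state();print(s["tcp_pos"],s["contact_force"],s["moment"],s["width"])
E
```

```text
[ 0.47511849 -0.02365616  0.1054649 ] [-0.54045215 -0.07321896  4.89310668] [-0.05349569  0.28226755 -0.01038095] 0.10155199668813975
```

Call:
play_rows --pt "0.06 -0.045 0 0 0 0.015" --pt "0.12 -0.09 0 0 0 0.03" --pt "0.19 -0.13 0 0 0 0.045" --pt "0.25 -0.17 0 0 0 0.06" --pt "0.32 -0.215 0 0 0 0.075" --pt "0.38 -0.25 0 0 0 0.09" --pt "0.45 -0.29 0 0 0 0.105" --pt "0.51 -0.33 0 0 0 0.12" --pt "0.51 -0.33 0 0 0 0.12" --pt "0.51 -0.33 0 0 0 0.12"

```text
time_s: 7.85
tcp_pos: [0.4777, -0.0192, 0.1085]
eef_rot: [0.632, 0.316, -0.39, -0.59]
contact_force: [-0.2, -2.3, 0.5]
width: 0.105
```

```bash
python3 - <<'E'
from h import *
s=get_state();print(s["tcp_pos"],s["contact_force"],s["moment"],s["width"])
print(Ro.from_quat(s["eef_rot"]).as_matrix().round(3))
d=get_image("wrist");cv2.imwrite("pics/w3.png",d["frame"])
E
```

```text
[ 0.47768085 -0.01916896  0.10851093] [-0.21221267 -2.25726057  0.51479782] [ 0.21225717 -0.23919574 -0.01345027] 0.105449814528989
[[ 0.496 -0.06  -0.867]
 [ 0.86  -0.104  0.499]
 [-0.12  -0.993 -0.   ]]
```

View pics/w3.png

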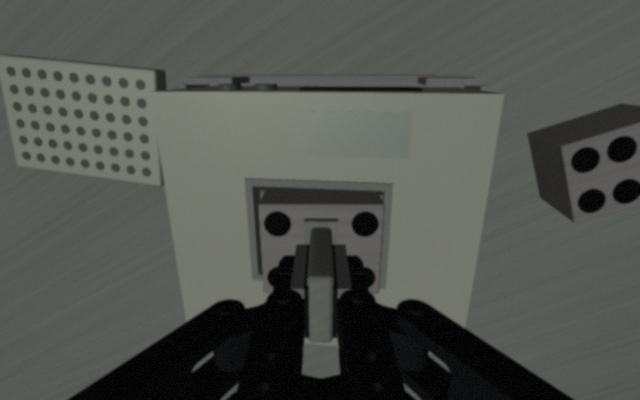

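The wrist view shows the handle held upright between the pads at (320,285). The block is tilted left with the tool, the right-hand gap in the well has widened, and forces are low. Now I'll lean right about the right bar.

Call:
play_rows --pt "-0.15 -0.085 0 0 0 -0.03" --pt "-0.29 -0.165 0 0 0 -0.06" --pt "-0.445 -0.24 0 0 0 -0.09" --pt "-0.6 -0.31 0 0 0 -0.12" --pt "-0.75 -0.375 0 0 0 -0.15" --pt "-0.91 -0.435 0 0 0 -0.18" --pt "-1.07 -0.495 0 0 0 -0.21" --pt "-1.23 -0.55 0 0 0 -0.24" --pt "-1.23 -0.55 0 0 0 -0.24" --pt "-1.23 -0.55 0 0 0 -0.24"

```text
time_s: 9.15
tcp_pos: [0.4719, -0.0291, 0.1153]
eef_rot: [-0.59, -0.39, 0.316, 0.632]
contact_force: [2.0, 2.6, -6.4]
width: 0.101
```

```bash
python3 - <<'E'
from h import *
s=get_state();print(s["tcp_pos"],s["contact_force"],s["moment"],s["width"])
R=Ro.from_quat(s["eef_rot"]).as_matrix();print(R.round(3))
d=get_image("wrist");cv2.imwrite("pics/w4.png",d["frame"])
E
```

```text
[ 0.47188906 -0.02906205  0.11525258] [ 1.97338462  2.60448295 -6.38273998] [-0.02529228 -0.24894028  0.01417913] 0.10069919086933157
[[ 0.496  0.06  -0.866]
 [ 0.86   0.104  0.5  ]
 [ 0.12  -0.993  0.   ]]
```

View pics/w4.png

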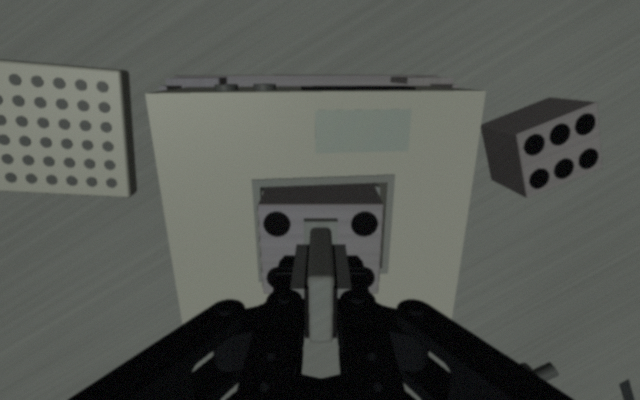

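The view now shows the block tilted right and visibly higher, with its front face showing at about (320,195) and the net pull light at about 6 N. Next is a left lean about the left bar.

Call:
play_rows --pt "0.165 -0.085 0 0 0 0.03" --pt "0.335 -0.165 0 0 0 0.06" --pt "0.51 -0.24 0 0 0 0.09" --pt "0.685 -0.31 0 0 0 0.12" --pt "0.86 -0.375 0 0 0 0.15" --pt "1.04 -0.435 0 0 0 0.18" --pt "1.22 -0.49 0 0 0 0.21" --pt "1.4 -0.54 0 0 0 0.24" --pt "1.4 -0.54 0 0 0 0.24" --pt "1.4 -0.54 0 0 0 0.24"

```text
time_s: 10.45
tcp_pos: [0.4783, -0.0181, 0.123]
eef_rot: [0.632, 0.316, -0.39, -0.589]
contact_force: [-0.5, -1.0, 1.3]
width: 0.102
```

```bash
python3 - <<'E'
from h import *
s=get_state();print(s["tcp_pos"],s["contact_force"],s["moment"],s["width"])
R=Ro.from_quat(s["eef_rot"]).as_matrix();print(R.round(3))
w=np.array([.4751,-.0237,.1055-.0585+.0345]);f=np.array(s["tcp_pos"])+R[:,1]*.059;e=f-w
print("foot in well y,z",e@[.5,.866,0],e[2])
E
```

```text
[ 0.47825329 -0.0181097   0.12300886] [-0.48265155 -0.96434591  1.25525475] [-0.79061986  0.43705005 -0.05966201] 0.1024786262586491
[[ 0.495 -0.06  -0.867]
 [ 0.86  -0.105  0.499]
 [-0.121 -0.993 -0.   ]]
foot in well y,z -0.0007157400833993852 -0.01705827019280448
```

Call:
play_rows --pt "-0.185 -0.055 0 0 0 -0.03" --pt "-0.375 -0.105 0 0 0 -0.06" --pt "-0.565 -0.145 0 0 0 -0.09" --pt "-0.755 -0.185 0 0 0 -0.12" --pt "-0.945 -0.215 0 0 0 -0.15" --pt "-1.135 -0.24 0 0 0 -0.18" --pt "-1.33 -0.26 0 0 0 -0.21" --pt "-1.525 -0.275 0 0 0 -0.24" --pt "-1.525 -0.275 0 0 0 -0.24" --pt "-1.525 -0.275 0 0 0 -0.24"

```text
time_s: 11.7
tcp_pos: [0.4725, -0.0296, 0.1281]
eef_rot: [-0.59, -0.391, 0.314, 0.633]
contact_force: [2.6, 4.5, 3.2]
width: 0.104
```

```bash
python3 - <<'E'
from h import *
s=get_state();print(s["tcp_pos"],s["contact_force"],s["moment"],s["width"])
R=Ro.from_quat(s["eef_rot"]).as_matrix();print(R.round(3))
w=np.array([.4751,-.0237,.1055-.0585+.0345]);f=np.array(s["tcp_pos"])+R[:,1]*.059;e=f-w
print("foot in well y,z",e@[.5,.866,0],e[2])
d=get_image("wrist");cv2.imwrite("pics/w5.png",d["frame"])
E
```

```text
[ 0.47254101 -0.02957703  0.12814793] [2.59591629 4.45171449 3.23246551] [ 1.07273037 -0.39613413  0.06712639] 0.10395481358079937
[[ 0.498  0.064 -0.865]
 [ 0.858  0.106  0.502]
 [ 0.124 -0.992 -0.002]]
foot in well y,z 0.0009655839088700234 -0.011894212584649316
```

View pics/w5.png

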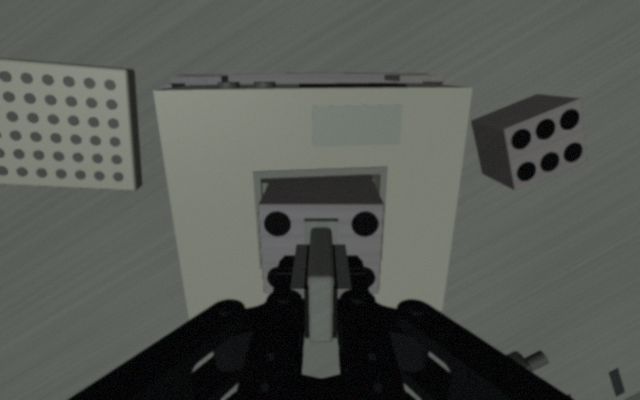

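The view shows the block high and tilted right, with its front face larger at (320,190). There is still a moment of about 1 Nm, so I'll do one more left lean about the left bar.

Call:
play_rows --pt "0.1 -0.04 0 0 0 0.015" --pt "0.205 -0.08 0 0 0 0.03" --pt "0.41 -0.155 0 0 0 0.06" --pt "0.62 -0.225 0 0 0 0.09" --pt "0.835 -0.29 0 0 0 0.12" --pt "1.05 -0.345 0 0 0 0.15" --pt "1.265 -0.395 0 0 0 0.18" --pt "1.265 -0.395 0 0 0 0.18" --pt "1.265 -0.395 0 0 0 0.18" --pt "1.265 -0.395 0 0 0 0.18"

```text
time_s: 13.0
tcp_pos: [0.4768, -0.0204, 0.1324]
eef_rot: [0.623, 0.335, -0.372, -0.601]
contact_force: [-0.7, -0.6, -3.2]
width: 0.104
```

```bash
cat > st.py <<'E'
from h import *
s=get_state();print(s["tcp_pos"],s["contact_force"],s["moment"],s["width"])
R=Ro.from_quat(s["eef_rot"]).as_matrix();print(R.round(3))
w=np.array([.4751,-.0237,.1055-.0585+.0345]);f=np.array(s["tcp_pos"])+R[:,1]*.059;e=f-w
print("foot in well y,z",e@[.5,.866,0],e[2])
E
python3 st.py
```

```text
[ 0.47683118 -0.02040713  0.13239739] [-0.68558045 -0.56977697 -3.19285976] [ 0.06070641 -0.01822768 -0.02257281] 0.10403509336314937
[[ 0.499 -0.03  -0.866]
 [ 0.865 -0.052  0.5  ]
 [-0.06  -0.998  0.   ]]
foot in well y,z 0.0001659860787483569 -0.007995628695109613
```

Moment is about zero and Fz is about -3.2 N, so only the block's weight is left and it is free. I'll level it and raise it 2.7 cm slowly.

Call:
play_rows --pt "-0.18 0 0 0 0 -0.03" --pt "-0.35 0 0 0 0 -0.06" --pt "-0.37 -0.3 0 0 0 -0.06" --pt "-0.39 -0.7 0 0 0 -0.06" --pt "-0.42 -1.2 0 0 0 -0.06" --pt "-0.45 -1.7 0 0 0 -0.06" --pt "-0.48 -2.2 0 0 0 -0.06" --pt "-0.5 -2.5 0 0 0 -0.06" --pt "-0.51 -2.7 0 0 0 -0.06" --pt "-0.51 -2.7 0 0 0 -0.06"

```text
time_s: 14.25
tcp_pos: [0.4755, -0.0231, 0.1599]
eef_rot: [0.612, 0.354, -0.354, -0.612]
contact_force: [-0.1, -0.9, -3.8]
width: 0.104
```

Call:
play_rows --pt "0 0 0 0 0 0" --pt "0 0 0 0 0 0" --pt "0 0 0 0 0 0" --pt "0 0 0 0 0 0" --pt "0 0 0 0 0 0" --pt "0 0 0 0 0 0" --pt "0 0 0 0 0 0" --pt "0 0 0 0 0 0" --pt "0 0 0 0 0 0" --pt "0 0 0 0 0 0"

```text
time_s: 15.5
tcp_pos: [0.4755, -0.0231, 0.1598]
eef_rot: [0.612, 0.354, -0.354, -0.612]
contact_force: [-0.3, -0.1, -2.2]
width: 0.1
```

```bash
python3 st.py; python3 - <<'E'
from h import *
a=get_image("wrist")["frame"];t=get_image("scene")["frame"][130:240,230:390]
cv2.imwrite("pics/w6.png",np.vstack([a,cv2.resize(t[:50+10,:],(640,200))]) if 0 else a)
cv2.imwrite("pics/s6.png",cv2.resize(t,None,fx=4,fy=4,interpolation=cv2.INTER_CUBIC))
E
```

```text
[ 0.47545003 -0.02307643  0.15981033] [-0.31391712 -0.05330419 -2.19962819] [-0.02213221 -0.01253622 -0.03803242] 0.09955830973150949
[[ 0.499  0.    -0.866]
 [ 0.866 -0.     0.499]
 [-0.    -1.    -0.   ]]
foot in well y,z 0.000711921754657974 0.01931032805926844
```

View pics/w6.png

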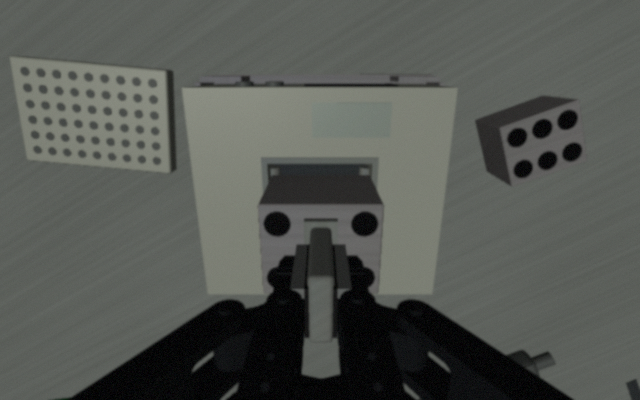

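View pics/s6.png

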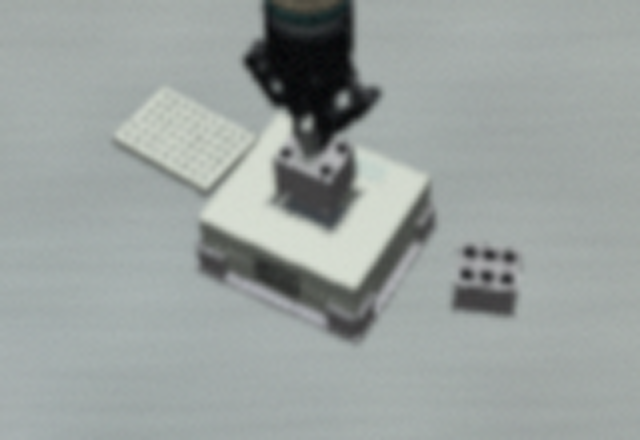

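The wrist view shows the block level and clear above the open well at (320,170). The heater's top edge (183–458 px) matches the earlier view from the same height, so it is down. The scene view shows the block hanging above the well and the bystanders in place.

```bash
python3 -c "from workcell import *;print(close_job())"
```

```text
the job is handed in; nothing more can be done
None
```

The block is out of the heater. It is held level and still about 19 mm above the rim, centred over the well to within about 1 mm in the left–right direction by dead reckoning. I gripped the handle at 100 N and rocked it left, right, left, right, left (to about 0.12 rad each way, the last to only 0.06), then levelled it and lifted. The job was handed in at about 15.6 s of the 42 s.

- **Block free:** after the last lean the wrist moment fell to about zero. The only vertical load left was 2–4 N, which is the block's own weight.
- **Heater down:** in the last wrist picture its top edge spans nearly the same pixels as before the grasp from almost the same height. Force readings never showed more than about 6 N of upward pull. Forces were only read at the end of each move, so a brief small lift during a move can't be ruled out.
- **Bystanders:** the spare block and well plate looked unmoved in the last pictures. I didn't check the other four again, but the arm stayed clear of them.
- **Not as planned:** I expected the block free by the fourth lean, but about 1.1 Nm of moment remained, so I added the fifth. The top and wrist cameras also disagreed by about 2 mm on the handle's position, so I followed the wrist camera.

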